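# Clamp a wall strip on a house model with self-closing tweezers

### The job

The loose facing strip beside the garden wall of the wooden house model has its glue on and needs clamping. Squeeze the self-closing tweezers open by their finger grips and slide them along the wall from its free end, over wall and strip together, pushing the projecting strip in until it is flush with the end of the wall and the tweezers are fully home against both. Then let go so that they grip and hold the joint shut, and leave them there; the wall is thin, so feel your way and press on it only lightly, and leave the other things on the desk alone.

Things in the scene. Friction and masses are not known exactly. Their poses are not given: they have to be found in the camera images.
- tweezers_grip (a point): Self-closing cross-lock tweezers lying flat: bare steel, 157 mm long, about 45 g, two blades crossing in a small steel box, ribbed black fibre finger grips. This point: middle of the tool between the two grips, 7 mm up. x runs along the tool to the jaw tips, y across, z up. Grips: 36 mm long, 14 mm high, standing on the surface. The heel ends 62 mm behind.
- crossing_box: The tweezers' crossing box: 10 mm long, 18 wide, 14 high. Its origin is the middle of its flat front face, 53 mm ahead (x) of tweezers_grip, 7 mm up, same axes; this face meets wall and strip when home. Jaws: from 4 to 42 mm ahead of here, 3.5 mm thick, 2 to 12 mm over the surface; fully open 21 mm apart (inside) at the box, 25 mm at the tips.
- blade_l (a joint): Spring hinge of one tweezer blade (the other mirrors it), rad. 0: jaws shut, grips 24 mm over their outer faces. 0.085: squeezed onto the stop, grips 14 mm and parallel, jaws fully open. About 0.04: gripping 12 mm, jaws parallel, about 4 N. The grips yield from 6 N; 16 N holds them on the stop, 20 to 40 N is a firm hold.
- house: Basswood house model with a garden wall, fixed. Origin on the desk, on the wall's centre line, 105 mm before the house. x runs along the wall into the house, y across. The wall: 6 mm thick, 18 mm high. It was cut by hand: its free end lies somewhere within 6 mm either side (in x) of the origin, to be found by feel. House: 80 mm to either side, 105 mm deep, to 70 mm high.
- strip_mid (a point): Middle of the loose facing strip: plain basswood, 75 mm long (x), 6 mm thick (y), 18 mm high, 10 to 18 g, standing on edge beside the wall on its +y side, nearly parallel to it, 3 to 5 mm clear of it; its near end projects 4 to 20 mm past the wall's free end. It slides easily.
- strip_end (a point): Middle of the strip's near end face (by the wall's free end), 9 mm up, 37.5 mm from strip_mid; x along the strip towards the house.
- plain_tweezers: Ordinary straight tweezers, bare steel, 155 mm long, no grips and no crossing; not for this job, leave. Origin under the tool near its middle, x to the tips.
- spare_strip: A spare strip like the other, standing on edge alone nearer the robot; leave. Origin under its middle.
- tape_roll: Roll of paper tape, 72 mm across, 19 mm high; leave. Origin under its middle.
- glue_bottle: White bottle, 42 mm across, 95 mm high; leave. Origin under its middle.
- model_tree: Model tree on a round foot, 80 mm high; leave. Origin under its foot.
- craft_knife: Craft knife lying flat, 120 mm long; leave. Origin under its middle.
There are look-alikes about, which are no part of the job. What is shaped like the part that bears tweezers_grip but green is not meant.

How it is judged (in metres and radians):
On the way, in this order (a step that is already met when the one before it is completed fails the run):
1. the tweezers, squeezed open, reach around the ends of both wall and strip (value of joint blade_l above 0.055 rad and x of crossing_box in the frame of house above -0.03 m and y of crossing_box in the frame of house between -0.005 and 0.015 m), for 0.1 s.
2. still squeezed open, they are home: the crossing box bears on the end of the wall (over 1 N) with the strip's end flush against it (within 2 mm) (value of joint blade_l above 0.05 rad and contact force between crossing_box and house above 1 N and x of strip_end in the frame of crossing_box between -0.002 and 0.002 m), for 0.1 s.
At the end, for the whole second after the job is handed in: The tweezers, let go and lying level on the desk, still sit over the wall's end (box within 8 mm of the house's origin) and grip wall and strip: strip's end within 2 mm of the box front, gap at that end under 1.6 mm (at mid-strip 2.2 mm), strip upright; at rest (x of strip_end in the frame of crossing_box between -0.002 and 0.002 m and x of crossing_box in the frame of house between -0.008 and 0.008 m and y of strip_end in the frame of house between 0.004 and 0.0076 m and y of strip_mid in the frame of house below 0.0082 m and value of joint blade_l between 0.03 and 0.052 rad and angle between tweezers_grip's own z axis and vertical below 0.12 rad and height (world z) of tweezers_grip below 0.013 m and angle between strip_mid's own z axis and vertical below 0.1 rad and velocity of joint blade_l below 0.02 rad/s); the robot touches nothing.
It fails at once if the end of the thin wall is pressed with more than 15 N, or the house model with more than 25 N in all (contact force between crossing_box and house above 15 N or contact force between anything else and house above 25 N).
It fails at once if the strip is knocked over (angle between strip_mid's own z axis and vertical above 0.6 rad).
It fails at once if another thing on the desk is moved by more than 15 mm (distance of any of plain_tweezers, spare_strip, tape_roll, glue_bottle, model_tree, craft_knife from where it was at the start of the episode above 0.015 m).
It also fails if it takes over 45 s, if anything falls off the work surface, if the arm or the gripper's body presses on something with over 40 N, if the wrist force passes 120 N, or if a joint passes its speed limit or range.

### The arm

A 6-joint arm with a two-finger parallel gripper is mounted at the origin on the work surface. World frame = base frame: x ahead of the robot, y to its left, z up, the work surface at z = 0. Lengths are in m, angles in degrees, forces in N, time in s.
With the tool pointing down it reaches from about 0.15 to 0.775 m from the base axis. Payload 6.1 kg.
Tool frame: the origin (TCP) lies where the fingers leave the gripper's body, on its centre line; the fingertips stand 73 mm ahead of it and the grasp point (between the pads) lies 54 mm ahead of it; z points along the fingers, y is the direction in which the jaws open and shut (so a half turn about z gives the same grasp; the last joint's range is limited). The gripper opens to 85 mm and grips with 20 to 120 N. Pads are 22 mm wide; open, the fingers measure 114 mm over their backs; the gripper's body (76 mm by 85 mm) begins 54 mm behind the grasp point. The pads swing forward as they close: fully open they stand 13 mm farther back than shut.
Start: joints at [-64.4, 7.208, -2.269, 80.523, 0, 90], TCP at [0.227, -0.473, 0.304] pointing down, gripper open.
Joint ranges: [-155.77, 155.77], [-54.66, 111.73], [-72.52, 77.12], [-102.08, 115.82], [-83.92, 84.16], [-180, 180]. Speed limits (degrees/s): [136.94, 136.94, 172.46, 180, 180, 180].

### API

Orientations are given as [roll, pitch, yaw] about the fixed x, y, z axes, in that order (R = Rz(yaw) Ry(pitch) Rx(roll)).
In Python, from cell import ctrl gives the robot as it stands.
- The arm moves only by the tool carry_out, never from a script. Its argument "series" is a list of rows, each an object of numbers: "jaw": the opening, from 0 (shut) to 1 (fully open); "dx", "dy", "dz": the shift along the tool's x, y, z in mm; "turn": the turn about the tool's z in rad. A call has 1 to 5 rows; each row shifts and turns the commanded pose from where the row before left it, along the tool's axes as they then stand; what a row does not reach is not made up. A row lasts 1/12 s, in which the tool goes at most 41.7 mm and 7.16 degrees, less where a joint would pass 70% of its speed; a pose out of reach is approached as far as the arm can. A call is refused whole if a number of a shift passes 41.7 or a number of a turn 0.125, either way. A call with a gripper value outside its range is refused whole. The fingers move at their own pace and stop on an object; "squeeze" is the grip in N (left out, the last holds). Time passes only in rows, so rows that do not move let the fingers close. It gives the time, the measured TCP pose, the force and the opening at its end, in the units of the state.
- ctrl.get_obs(): the state, without advancing time (a new reading comes with each control period).
- ctrl.get_image(name): name is "scene" or "top"; returns a dict with "frame" (400x640x3 uint8, red, green, blue), "depth" (400x640 float32, m along the optical axis (not along the pixel's ray), 0 where there is no reading), "intrinsics" (3x3 intrinsics, pixels), "view" (4x4, takes a point from world to camera coordinates). Camera axes: x right, y up, looking along -z (the intrinsics and any distortion apply to the point x, -y, -z); pixel columns grow to the right and rows downward; lengths in m; the calibration is good to about 2 mm. A picture is of the moment at which its call begins.
- ctrl.close_job(): hands the job in, once; it reports no verdict.
The state is a dict: "time": time; "joint_positions": joint angles; "dq": joint speeds; "joint_efforts": joint torques, N m; "tool_pos": TCP position; "ee_rot": TCP orientation; "ft_force": force on the tool from outside, world axes, zero at the start; "torque": the same for the moment, N m; "width": finger opening in m.
Only numpy, scipy, OpenCV 4.12 (cv2) and the standard library are available. Lean on these libraries where they do the work, as an engineer would, in place of code of your own. Each camera call takes 0.05 s, during which the arm holds its last target. There are 200 camera calls.

## Working session

There is one attempt and no reset: what is moved stays moved. The work goes in short steps, Python scripts to look and compute and a tool call to move; the robot and the scene stay as the last step left them, time stands still between calls to the robot, and variables do not carry over. Pictures are saved under pics/ and viewed, about 8 in all and at most 12, crops included, and the job is handed in when it is done.

Besides the shell and the picture viewer there is one more tool, called after ">>>" in YAML: its name, and indented under it one key for each argument. carry_out: Moves the arm, as the interface text tells. Its arguments: {"type":"object","properties":{"series":{"type":"array"},"squeeze":{"type":"number"}},"required":["series"]}

```bash
ls; mkdir -p pics
python3 - <<'E'
from cell import ctrl
import cv2,numpy as np
print(ctrl.get_obs())
for n in ("scene","top"):
    d=ctrl.get_image(n); np.savez(f"{n}0.npz",**d)
    cv2.imwrite(f"pics/{n}0.png",d["frame"][...,::-1]); print(n,d["intrinsics"],d["view"])
E
```

```text
pics
{'time': 0.0, 'joint_positions': array([-6.44018242e+01,  7.24125692e+00, -2.32869517e+00,  8.05259917e+01,
        9.76039688e-04,  9.00001384e+01]), 'dq': array([ 0.0096348 , -0.02024411,  0.04856276,  0.0657208 , -0.00393932,
        0.01089358]), 'joint_efforts': array([ 2.40322326e-03, -4.35917044e+01,  3.52923059e+01,  1.72564911e-02,
        4.92704803e-04, -5.96481627e-06]), 'tool_pos': array([ 0.22669459, -0.47317799,  0.30311022]), 'ee_rot': array([-1.79904056e+02, -9.75806587e-04,  2.55980358e+01]), 'ft_force': array([ 0.14318741,  0.639251  , -0.30627445]), 'torque': array([-0.01153726,  0.07392649,  0.01325399]), 'width': 0.08498552712836037}
scene [[454.99126432   0.         313.76029406]
 [  0.         454.99126432 197.47319731]
 [  0.           0.           1.        ]] [[-0.32636058  0.94518046 -0.01107604  0.13353556]
 [-0.60706106 -0.20060108  0.76891877  0.23983416]
 [ 0.72454513  0.25766861  0.63925054 -1.41160132]
 [ 0.          0.          0.          1.        ]]
top [[378.02412571   0.         323.78207569]
 [  0.         378.02412571 195.86489898]
 [  0.           0.           1.        ]] [[ 2.12016922e-02 -9.99769243e-01  3.45666712e-03 -2.67876529e-03]
 [ 9.89486881e-01  2.14781212e-02  1.43018886e-01 -4.21028070e-01]
 [-1.43060126e-01  3.88084368e-04  9.89713923e-01 -9.18019885e-01]
 [ 0.00000000e+00  0.00000000e+00  0.00000000e+00  1.00000000e+00]]
```

View pics/top0.png

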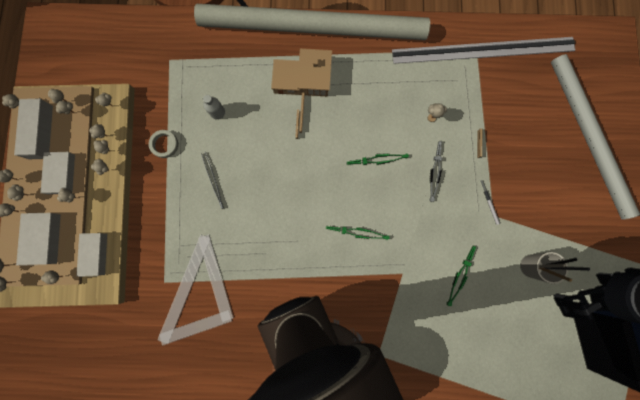

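View pics/scene0.png

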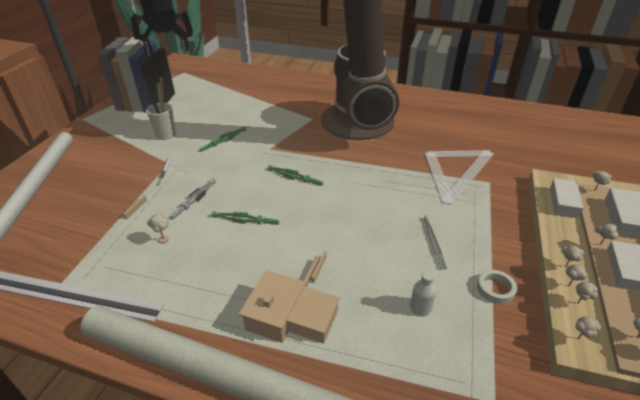

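Top view: the candidates for the cross-lock tweezers are the bare steel one with dark grips at (438,170) and three green ones at (380,158), (360,232) and (462,275). The plain tweezers are at (215,180). The steel one at (438,170) fits the description. The wall and strip are at (300,115), below the house at (303,75). One enlarged crop will confirm this.

```bash
cat > h.py <<'E'
import numpy as np, cv2
def load(n): return dict(np.load(n))
def ray(d,uv,z):
    K,V=d["intrinsics"],d["view"]; uv=np.atleast_2d(np.asarray(uv,float))
    p=np.c_[(uv[:,0]-K[0,2])/K[0,0],-(uv[:,1]-K[1,2])/K[1,1],-np.ones(len(uv))]
    R=V[:3,:3]; c=-R.T@V[:3,3]; w=p@R
    return c+w*((z-c[2])/w[:,2])[:,None]
def proj(d,P):
    K,V=d["intrinsics"],d["view"]; q=np.atleast_2d(P)@V[:3,:3].T+V[:3,3]
    return np.c_[K[0,0]*q[:,0]/-q[:,2]+K[0,2],-K[1,1]*q[:,1]/-q[:,2]+K[1,2]]
def cloud(d):
    K,V=d["intrinsics"],d["view"]; D=d["depth"]; v,u=np.indices(D.shape)
    p=np.stack([(u-K[0,2])/K[0,0]*D,-(v-K[1,2])/K[1,1]*D,-D],-1)
    return (p-V[:3,3])@V[:3,:3]
E
python3 - <<'E'
from h import *
t=load("top0.npz"); s=load("scene0.npz")
f=t["frame"][...,::-1]
a=cv2.resize(f[133:208,400:475],(600,600)[:2],interpolation=cv2.INTER_CUBIC)[:, :400+200]
a=cv2.resize(f[133:208,412:462],(400,600),interpolation=cv2.INTER_CUBIC)
b=cv2.resize(f[80:155,275:325],(400,600),interpolation=cv2.INTER_CUBIC)
cv2.imwrite("pics/crop_top.png",np.hstack([a,b]))
f=s["frame"][...,::-1]
a=cv2.resize(f[165:235,155:225],(400,400),interpolation=cv2.INTER_CUBIC)
b=cv2.resize(f[240:310,275:345],(400,400),interpolation=cv2.INTER_CUBIC)
cv2.imwrite("pics/crop_scene.png",np.hstack([a,b]))
C=cloud(t)
print("grip",ray(t,(438,171),.007),"wall",ray(t,(300,115),.018))
np.set_printoptions(precision=0,suppress=True,linewidth=200)
print((C[140:205:3,430:448:2,2]*1e3)); print(C[90:145:3,290:312:2,2]*1e3)
E
```

```text
grip [[ 0.49605145 -0.28896118  0.007     ]] wall [[0.63557403 0.07322733 0.018     ]]
[[-1. -1.  3. -2.  2. -1.  1.  3.  2.]
 [ 1.  2.  1.  1. 11. 11.  1.  4.  2.]
 [ 0.  3.  2.  3. 12. 15. -1.  3.  1.]
 [ 1. -0.  1.  2. 14. 10.  2.  0.  1.]
 [ 3.  1. -1.  7.  5. 15. -1.  2. -0.]
 [ 1.  3. -1.  2.  5.  4.  2.  2.  1.]
 [-1. -1. 12. 15. 11. 12.  1. -0.  5.]
 [ 3.  0.  1. -3. 11.  1. -0.  2.  0.]
 [ 1.  4. 10.  2.  7.  1.  2. -1.  2.]
 [-2. -0.  1.  2.  8. -2. -1.  1.  2.]
 [ 4. 15. -1.  1.  8. 12.  3.  1.  1.]
 [10. 15. -1.  1.  9. 13.  3.  1.  1.]
 [ 8. 12.  1.  3. 10. 14.  3. -1.  2.]
 [14. 13. -1.  1. 18. -2.  4.  3.  1.]
 [ 7.  2.  0.  8. 14.  1. -1.  2.  4.]
 [ 6.  1.  1. 11.  1.  1.  1.  3.  1.]
 [ 4.  4. -1. 14.  4.  2.  0.  1. -1.]
 [ 3.  3.  9.  4.  0.  4.  2.  2.  1.]
 [ 4.  1. 11. -1.  0.  1.  2. -1.  5.]
 [ 9. 14.  3.  3. -0.  3.  2.  1.  1.]
 [ 9.  9.  2. -1. -1.  2.  2.  4. -2.]
 [ 1.  2.  3.  3.  4. -1.  1.  2. -3.]]
[[ 28.  28.  27.  29.  28.  27.  29.  30.  34.  37.  38.]
 [  8.   6.   8.   9.  10.  11.  20.  11.  14.  15.  16.]
 [  1.  -0.   1.   3.  -0.   1.  16.  
[... 248 characters left out ...]
2.]
 [ -3.   1.   4.   1.  20.  18.  17.  -0.   3.   2.   2.]
 [  1.   2.   0.   1.  20.  19.  17.  -1.   1. 969.   2.]
 [  3.  -0.  -1.  20.  18.  19.  14.   2.   0.   3.  -2.]
 [  1.   2.   2.  20.  17.  19.   4.   1.   0.  -1.  -1.]
 [  3.   1.  -2.  19.   8.  19.  -1.   7.   2.   1.   5.]
 [  3.   0.   1.  21.   5.  20.   3.   1.   2.   1.   0.]
 [ -0.   3.   1.  19.   2.  19.   0.   2.   2.   1.   0.]
 [  3.  -1.   2.  19.   2.   5.  -0.   6.   3.   2.   0.]
 [  1.  -2.   4.  20.   2.  -0.  -3.   2.   1.   2.   1.]
 [ -3.   5.   2.   6.   3.  -1.   3.   2.   2.  -2.   3.]
 [  3.   1.   1.   1.   5.   4.   0.   1.   2.  -2.   3.]
 [ -0.  -1.   2.   3.  -2.   1.  -3.   2.  -3.   0.  -0.]]
```

View pics/crop_top.png

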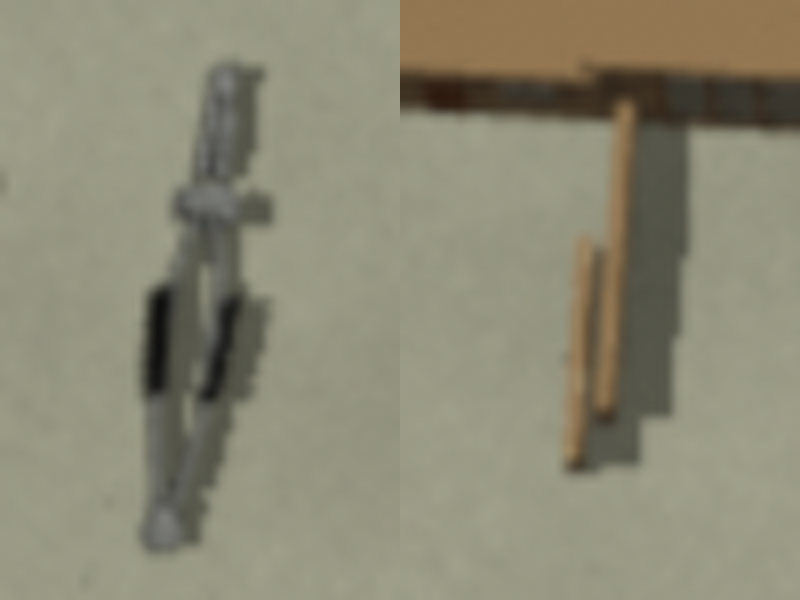

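View pics/crop_scene.png

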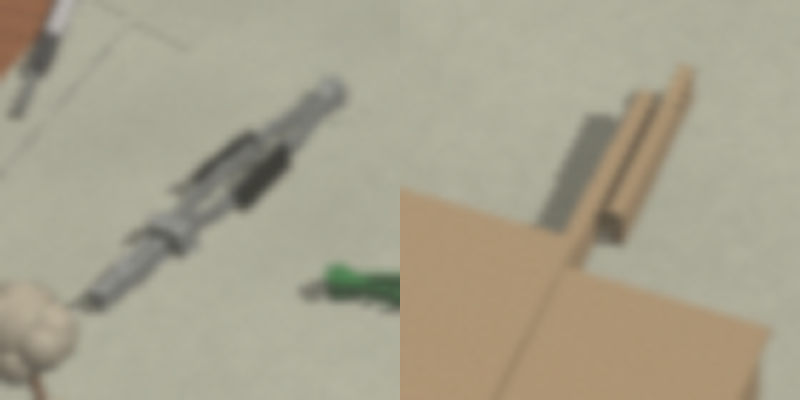

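Both crops confirm it: the steel tool has two black grips, at top px (432,175) and (440,176), the box near (438,158), the tips at (440,141) and the heel at (432,199). The wall runs (303,92)→(300,131). The strip, on its left (+y) side, runs (297,110)→(296,137). Next I'll measure them.

```bash
cat >> h.py <<'E'
np.set_printoptions(precision=4,suppress=True,linewidth=160)
def line(P):
    vx,vy,x,y=cv2.fitLine(P[:,:2].astype(np.float32),cv2.DIST_HUBER,0,.001,.001).ravel()
    if vx<0: vx,vy=-vx,-vy
    c=np.array([x,y]);u=np.array([vx,vy]); s=(P[:,:2]-c)@u
    return c,u,s.min(),s.max(),np.degrees(np.arctan2(vy,vx))
def strips(d,x0,x1,y0,y1,u0=0):
    f=d["frame"].astype(int); z=cloud(d)[...,2]
    hsv=cv2.cvtColor(d["frame"],cv2.COLOR_RGB2HSV)
    m=((hsv[...,1]>85)&(hsv[...,2]>95)).astype(np.uint8)
    k=np.zeros_like(m);k[y0:y1,x0:x1]=1
    return m*k
E
python3 - <<'E'
from h import *
t=load("top0.npz")
hsv=cv2.cvtColor(t["frame"],cv2.COLOR_RGB2HSV)
for v in (105,120,133,137): print(v,[tuple(int(i) for i in hsv[v,u]) for u in range(292,307)])
g=t["frame"].astype(int).sum(2)//3
# grips: dark
m=np.zeros(g.shape,np.uint8); m[160:190,424:448]=(g[160:190,424:448]<70)
n,l,st,ce=cv2.connectedComponentsWithStats(m); print(st[1:],ce[1:])
for v in (142,146,150,158,165,172,178,185,192,198): print(v,g[v,426:450])
E
```

```text
105 [(30, 33, 153), (30, 33, 153), (31, 35, 154), (30, 34, 152), (30, 34, 150), (30, 34, 149), (31, 36, 149), (30, 34, 149), (24, 46, 150), (18, 86, 149), (17, 108, 144), (18, 101, 106), (23, 54, 85), (30, 39, 85), (30, 36, 84)]
120 [(30, 34, 148), (30, 35, 147), (32, 34, 148), (29, 36, 147), (20, 74, 148), (18, 103, 144), (17, 109, 103), (20, 83, 98), (18, 104, 133), (17, 111, 143), (18, 99, 103), (23, 52, 84), (30, 36, 85), (30, 36, 85), (33, 36, 86)]
133 [(30, 34, 151), (30, 34, 149), (29, 39, 151), (21, 63, 153), (18, 96, 149), (17, 106, 125), (19, 78, 92), (26, 47, 81), (26, 46, 78), (26, 45, 80), (28, 41, 87), (30, 37, 89), (30, 35, 94), (28, 34, 136), (30, 34, 150)]
137 [(30, 33, 155), (29, 34, 156), (30, 36, 154), (23, 59, 139), (19, 93, 115), (18, 101, 83), (24, 50, 82), (30, 34, 89), (32, 36, 93), (30, 38, 95), (32, 38, 94), (30, 36, 92), (34, 36, 100), (32, 35, 139), (30, 35, 154)]
[[430 169   4  13  42]
 [437 170   5  13  37]] [[431.5    174.9762]
 [439.3514 176.1622]]
142 [146 147 147 147 147 147 147 147 148 148 146 134 108 114 117  95  87  87  94 131 145 145 143 143]
14
[... 215 characters left out ...]
144 145 147 147 143 116  90 101 110 111 111 112 112 100  89  85  86  93 129 144 145 145]
165 [146 146 146 146 146 146 144 123 109  95  87  86  85  97  92  92 130 148 149 148 146 146 146 148]
172 [144 146 146 138  78  22  24  60  79  83  88 113 100  57  27  48  75  83  86 109 136 146 148 150]
178 [143 143 139 106  50  18  34  70  83  85 100  90  49  25  57  77  82  86 125 141 142 143 143 142]
185 [144 145 148 142 109  99  89  82  87 122 105  99  90  83  88 126 141 143 144 144 144 143 144 144]
192 [148 146 146 144 123 106  92  79  89  94  87  84  88 126 141 145 146 147 147 144 142 141 143 142]
198 [148 147 144 127 104 109 120 115  94  84  88 124 143 146 145 146 145 144 144 143 145 146 146 146]
```

```bash
cat >> h.py <<'E'
def edges(d,rows,cols,side=1):
    # left edge (sub-pixel) of a wood-coloured run: saturation coverage, rising from background
    hsv=cv2.cvtColor(d["frame"],cv2.COLOR_RGB2HSV)[...,1].astype(float); out=[]
    for v in rows:
        r=hsv[v,cols[0]:cols[1]]; b=np.median(r[:3]); pk=np.argmax(r[:9]); 
        c=np.clip((r[:pk]-b)/(r[pk]-b),0,1); out.append((cols[0]+pk-.5-c.sum(),v))
    return np.array(out)
E
python3 - <<'E'
from h import *
t=load("top0.npz")
w=edges(t,range(96,108),(294,307)); s=edges(t,range(112,136),(288,300))
# lower part of wall: right boundary shaded; use upper rows only + visible peak rows
for nm,e in(("wall",w),("strip",s)):
    P=ray(t,e,.018); c,u,a,b,ang=line(P); n=np.array([u[1],-u[0]])
    r=(P[:,:2]-c)@n
    print(nm,e[[0,-1]],"ang",ang,"rms mm",1e3*r.std(),"centre pts",c+u*a+n*.003,c+u*b+n*.003)
print("strip ends z18",ray(t,[(297.4,109.6),(296.3,137.4)],.018),"wall end",ray(t,(300.3,131.4),.018))
print("house front bottom?",ray(t,[(302.7,92.1)],.018))
g=ray(t,[(431.4,174.8),(439.2,176.0)],.013); print("grips",g,g.mean(0))
print("box",ray(t,(437.6,158.0),.014),"tip",ray(t,[(440,141.3)],.012),"heel",ray(t,(431.9,198.8),.012))
E
```

```text
wall [[301.0323  96.    ]
 [300.5132 107.    ]] ang -1.1180553 rms mm 0.17447661126905745 centre pts [0.6575 0.0695] [0.6879 0.0689]
strip [[295.1842 112.    ]
 [294.8846 135.    ]] ang 0.43153504 rms mm 0.29476645627123277 centre pts [0.5811 0.0818] [0.6435 0.0823]
strip ends z18 [[0.6502 0.0805 0.018 ]
 [0.5747 0.081  0.018 ]] wall end [[0.5911 0.0711 0.018 ]]
house front bottom? [[0.6989 0.068  0.018 ]]
grips [[ 0.4844 -0.2699  0.013 ]
 [ 0.4817 -0.2899  0.013 ]] [ 0.483  -0.2799  0.013 ]
box [[ 0.5289 -0.2865  0.014 ]] tip [[ 0.5743 -0.2944  0.012 ]] heel [[ 0.422  -0.2702  0.012 ]]
```

Tweezers: grip middle at (0.483, -0.280), heading -9°. Wall end: about (0.591, 0.071), heading about -1.2°. The strip gap is about 4 mm and it projects about 16 mm. Now I'll move above the grips.

>>> carry_out:
  series:
    - {"dx": 39.3,"dy": -7.9,"jaw": 0.47}
    - {"dx": 39.3,"dy": -7.9,"jaw": 0.47}
    - {"dx": 39.3,"dy": -7.9,"jaw": 0.47}
    - {"dx": 39.3,"dy": -7.9,"jaw": 0.47}
    - {"dx": 39.3,"dy": -7.9,"jaw": 0.47}
  squeeze: 30

```text
$.series[0]: bad value
```

>>> carry_out:
  series:
    - {"dx": 39.3,"dy": -7.9}
    - {"dx": 39.3,"dy": -7.9}
    - {"dx": 39.3,"dy": -7.9}
    - {"turn": 0.121}
    - {"turn": 0.121}

```text
$.series[0]: bad value
```

>>> carry_out:
  series:
    - {"turn": 0.121}
    - {"turn": 0.121}
    - {"turn": 0.121}
    - {"dz": 40}
    - {"dz": 40}

```text
$.series[0]: bad value
```

>>> carry_out:
  series:
    - {"dz": 40}
    - {"dz": 0}
    - {"dz": 0}

```text
$.series[0]: bad value
```

Run:
```python
from h import *
from cell import ctrl
o=ctrl.get_obs(); print(o["time"],o["tool_pos"],o["ee_rot"],o["ft_force"],o["width"])
d=ctrl.get_image("scene"); np.savez("scene1.npz",**d)
uv=proj(d,[o["tool_pos"],o["tool_pos"]-[0,0,.073]]); print(uv)
C=cloud(d); 
u,v=map(int,uv[1]); sel=np.zeros(C.shape[:2],bool); sel[v-60:v+40,u-60:u+60]=1
q=C[sel]; k=(np.linalg.norm(q[:,:2]-o["tool_pos"][:2],axis=1)<.05)&(q[:,2]>.04)&(q[:,2]<o["tool_pos"][2])
print("lowest finger pts",np.sort(q[k][:,2])[:30], (o["tool_pos"][2]-np.percentile(q[k][:,2],3)))
f=d["frame"][v-70:v+55,u-80:u+80,::-1]; cv2.imwrite("pics/above.png",cv2.resize(f,None,fx=4.8,fy=4.8,interpolation=cv2.INTER_CUBIC))
```

```text
0.1 [ 0.2267 -0.4732  0.3032] [-179.9153    0.0013   25.5993] [-0.8424  0.1864  0.2864] 0.08562570344077548
[[162.3739  30.9338]
 [168.4555  58.1903]]Traceback (most recent call last):
  File "<stdin>", line 9, in <module>
    return _quantile_unchecked(
        a, q, axis, out, overwrite_input, method, keepdims, weights)
    return _ureduce(a,
                    func=_quantile_ureduce_func,
    ...<5 lines>...
                    overwrite_input=overwrite_input,
                    method=method)
    r = func(a, **kwargs)
    result = _quantile(arr,
                       quantiles=q,
    ...<2 lines>...
                       out=out,
                       weights=wgt)
    slices_having_nans = np.isnan(arr[-1, ...])
                                  ~~~^^^^^^^^^
IndexError: index -1 is out of bounds for axis 0 with size 0
```

The rows were refused, so perhaps every key has to be present. I'll try one full row.

>>> carry_out:
  series:
    - {"jaw": 0.47,"dx": 39.3,"dy": -7.9,"dz": 0,"turn": 0}
  squeeze: 30

```text
time: 0.23
tool_pos: [0.256, -0.4518, 0.3032]
ee_rot: [-180.0, 0.1, 25.2]
ft_force: [1.5, -0.3, -0.2]
width: 0.0751
```

>>> carry_out:
  series:
    - {"jaw": 0.47,"dx": 39.3,"dy": -7.9,"dz": 0,"turn": 0}
    - {"jaw": 0.47,"dx": 39.3,"dy": -7.9,"dz": 0,"turn": 0}
    - {"jaw": 0.47,"dx": 39.3,"dy": -7.9,"dz": 0,"turn": 0}
    - {"jaw": 0.47,"dx": 39.3,"dy": -7.9,"dz": 0,"turn": 0}
    - {"jaw": 0.47,"dx": 39.3,"dy": -7.9,"dz": 0,"turn": 0}

```text
time: 0.65
tool_pos: [0.4201, -0.3274, 0.3037]
ee_rot: [-180.0, 0.0, 25.6]
ft_force: [0.4, -1.5, -0.5]
width: 0.0404
```

>>> carry_out:
  series:
    - {"jaw": 0.47,"dx": 39.3,"dy": -7.9,"dz": 0,"turn": 0}
    - {"jaw": 0.47,"dx": 39.3,"dy": -7.9,"dz": 0,"turn": 0}
    - {"jaw": 0.47,"dx": 0,"dy": 0,"dz": 0,"turn": 0.121}
    - {"jaw": 0.47,"dx": 0,"dy": 0,"dz": 0,"turn": 0.121}
    - {"jaw": 0.47,"dx": 0,"dy": 0,"dz": 0,"turn": 0.121}

```text
time: 1.07
tool_pos: [0.4838, -0.2796, 0.3032]
ee_rot: [-180.0, 0.1, 4.6]
ft_force: [-0.4, 0.9, -0.2]
width: 0.0403
```

>>> carry_out:
  series:
    - {"jaw": 0.47,"dx": 0,"dy": 0,"dz": 40,"turn": 0.121}
    - {"jaw": 0.47,"dx": 0,"dy": 0,"dz": 40,"turn": 0.121}
    - {"jaw": 0.47,"dx": 0,"dy": 0,"dz": 40,"turn": 0}
    - {"jaw": 0.47,"dx": 0,"dy": 0,"dz": 0,"turn": 0}
    - {"jaw": 0.47,"dx": 0,"dy": 0,"dz": 0,"turn": 0}

```text
time: 1.48
tool_pos: [0.4817, -0.2798, 0.1823]
ee_rot: [-179.9, 0.3, -9.0]
ft_force: [0.0, 0.5, 0.7]
width: 0.0403
```

Run:
```python
from h import *
from cell import ctrl
o=ctrl.get_obs(); print(o["time"],o["tool_pos"],o["ee_rot"],o["ft_force"],o["width"])
d=ctrl.get_image("scene"); np.savez("scene1.npz",**d)
uv=proj(d,[o["tool_pos"],o["tool_pos"]-[0,0,.073]]); print(uv)
C=cloud(d); 
u,v=map(int,uv[1]); 
f=d["frame"][max(v-70,0):v+55,max(u-80,0):u+80,::-1]; cv2.imwrite("pics/above.png",cv2.resize(f,None,fx=4.8,fy=4.8,interpolation=cv2.INTER_CUBIC))
q=C.reshape(-1,3); k=(np.linalg.norm(q[:,:2]-o["tool_pos"][:2],axis=1)<.05)&(q[:,2]>.04)&(q[:,2]<o["tool_pos"][2])
print("lowest finger pts",np.sort(q[k][:,2])[:30])
```

```text
1.4833 [ 0.4817 -0.2798  0.1823] [-179.8832    0.295    -9.0318] [0.0207 0.487  0.6611] 0.040331635356920734
[[184.1004 133.2665]
 [190.1281 160.0646]]
lowest finger pts [0.1111 0.1112 0.1113 0.1115 0.1115 0.1117 0.1118 0.1119 0.112  0.1123 0.1135 0.1136 0.1139 0.1139 0.1144 0.1146 0.115  0.115  0.1151 0.1151 0.1154 0.1163
 0.1165 0.1165 0.1167 0.1168 0.1171 0.1171 0.1179 0.1179]
```

View pics/above.png

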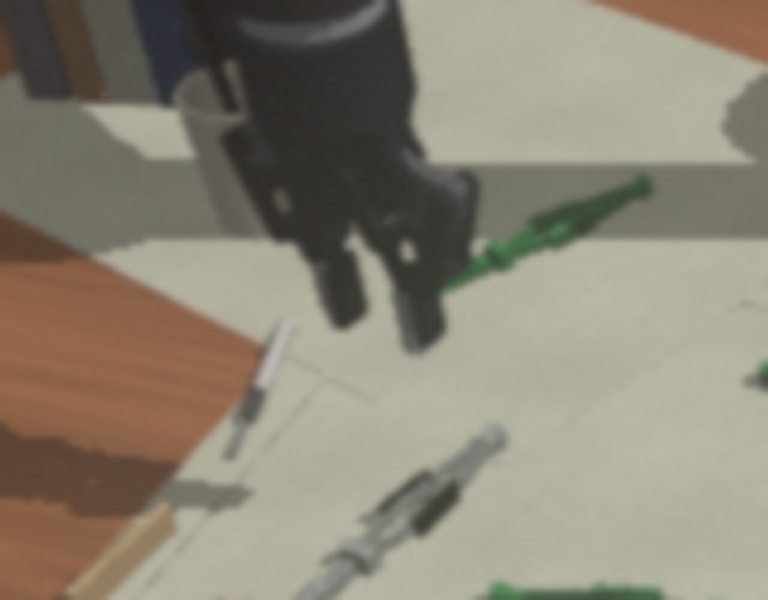

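The view shows the jaws about 40 mm apart above and straddling the tool's line, with the fingertips about 71 mm below the TCP. The black grips are at crop (400,500) and (435,505). Descending to TCP z≈0.077 and closing.

>>> carry_out:
  series:
    - {"jaw": 0.47,"dx": 0,"dy": 0,"dz": 40,"turn": 0}
    - {"jaw": 0.47,"dx": 0,"dy": 0,"dz": 40,"turn": 0}
    - {"jaw": 0.47,"dx": 1,"dy": 0,"dz": 25.5,"turn": 0}
    - {"jaw": 0.47,"dx": 0,"dy": 0,"dz": 0,"turn": 0}

```text
time: 1.87
tool_pos: [0.4834, -0.2805, 0.0765]
ee_rot: [-179.9, 0.2, -9.1]
ft_force: [-0.5, 1.2, -0.9]
width: 0.0401
```

>>> carry_out:
  series:
    - {"jaw": 0.3,"dx": 0,"dy": 0,"dz": 0,"turn": 0}
    - {"jaw": 0.2,"dx": 0,"dy": 0,"dz": 0,"turn": 0}
    - {"jaw": 0.1,"dx": 0,"dy": 0,"dz": 0,"turn": 0}
    - {"jaw": 0,"dx": 0,"dy": 0,"dz": 0,"turn": 0}
    - {"jaw": 0,"dx": 0,"dy": 0,"dz": 0,"turn": 0}
  squeeze: 30

```text
time: 2.28
tool_pos: [0.4859, -0.2818, 0.0817]
ee_rot: [179.9, -0.3, -9.1]
ft_force: [0.8, 0.6, 7.8]
width: 0.012
```

>>> carry_out:
  series:
    - {"jaw": 0,"dx": 0,"dy": 0,"dz": 0,"turn": 0}
    - {"jaw": 0,"dx": 0,"dy": 0,"dz": 0,"turn": 0}

```text
time: 2.45
tool_pos: [0.4859, -0.2818, 0.0816]
ee_rot: [179.9, -0.3, -9.1]
ft_force: [0.1, 0.3, 8.0]
width: 0.0119
```

The fingertips met the desk as they swung forward (8 N, arm 5 mm up). The arm is soft, about 1.6 N/mm. I'll raise the command 8 mm and look at the hold.

>>> carry_out:
  series:
    - {"jaw": 0,"dx": 0,"dy": 0,"dz": -4,"turn": 0}
    - {"jaw": 0,"dx": 0,"dy": 0,"dz": -4,"turn": 0}
    - {"jaw": 0,"dx": 0,"dy": 0,"dz": 0,"turn": 0}

```text
time: 2.7
tool_pos: [0.4846, -0.2811, 0.088]
ee_rot: [180.0, -0.1, -9.1]
ft_force: [0.3, -0.3, -1.0]
width: 0.012
```

Run:
```python
from h import *
from cell import ctrl
o=ctrl.get_obs(); print(o["time"],o["tool_pos"],o["ee_rot"],o["ft_force"],o["width"])
s=ctrl.get_image("scene"); np.savez("scene2.npz",**s); t=ctrl.get_image("top"); np.savez("top2.npz",**t)
a=cv2.resize(s["frame"][140:240,130:230,::-1],(400,400),interpolation=cv2.INTER_CUBIC)
b=cv2.resize(t["frame"][130:210,395:475,::-1],(400,400),interpolation=cv2.INTER_CUBIC)
cv2.imwrite("pics/grip.png",np.hstack([a,b]))
```

```text
2.7 [ 0.4846 -0.2811  0.088 ] [179.9588  -0.106   -9.0649] [ 0.3103 -0.3249 -1.0345] 0.01204988602280159
```

View pics/grip.png

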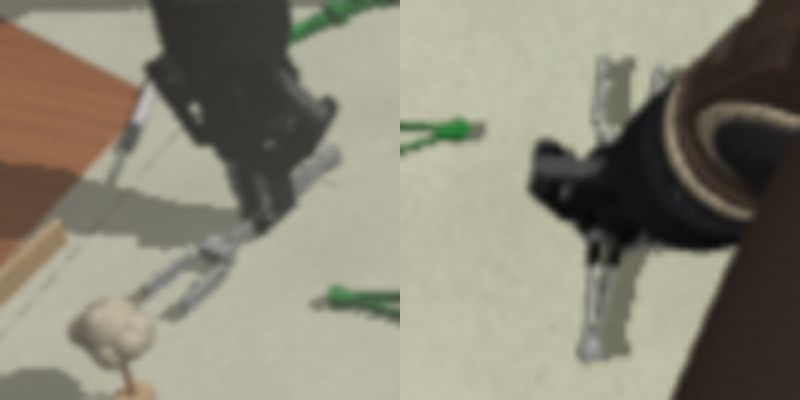

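Picture: the jaws are spread open ahead of the box (left pane, 150–200, 250–300), the fingers hold the grips and the tool runs straight through. Lifting and carrying it to the entry in front of the wall's end.

>>> carry_out:
  series:
    - {"jaw": 0,"dx": 0,"dy": 0,"dz": -30,"turn": 0}
    - {"jaw": 0,"dx": 0,"dy": 0,"dz": -30,"turn": 0}
    - {"jaw": 0,"dx": 0,"dy": 0,"dz": 0,"turn": -0.0685}
    - {"jaw": 0,"dx": 0,"dy": 0,"dz": 0,"turn": -0.0685}
    - {"jaw": 0,"dx": -5.2,"dy": -30,"dz": 0,"turn": 0}

```text
time: 3.22
tool_pos: [0.4807, -0.2537, 0.1469]
ee_rot: [179.8, -0.1, -1.3]
ft_force: [0.7, 0.6, -0.2]
width: 0.0122
```

>>> carry_out:
  series:
    - {"jaw": 0,"dx": -5.2,"dy": -39,"dz": 0,"turn": 0}
    - {"jaw": 0,"dx": -5.2,"dy": -39,"dz": 0,"turn": 0}
    - {"jaw": 0,"dx": -5.2,"dy": -39,"dz": 0,"turn": 0}
    - {"jaw": 0,"dx": -5.2,"dy": -39,"dz": 0,"turn": 0}
    - {"jaw": 0,"dx": -5.2,"dy": -39,"dz": 0,"turn": 0}

```text
time: 3.63
tool_pos: [0.4568, -0.0536, 0.1462]
ee_rot: [-180.0, 0.0, -1.3]
ft_force: [-0.0, 0.2, -0.4]
width: 0.0119
```

>>> carry_out:
  series:
    - {"jaw": 0,"dx": -5.2,"dy": -39,"dz": 0,"turn": 0}
    - {"jaw": 0,"dx": -5.2,"dy": -39,"dz": 0,"turn": 0}
    - {"jaw": 0,"dx": -5.2,"dy": -36,"dz": 0,"turn": 0}
    - {"jaw": 0,"dx": -5,"dy": -20,"dz": 0,"turn": 0}
    - {"jaw": 0,"dx": 0,"dy": 0,"dz": 0,"turn": 0}

```text
time: 4.05
tool_pos: [0.4382, 0.0273, 0.1474]
ee_rot: [-177.8, 0.1, 2.5]
ft_force: [-0.2, -0.1, -0.8]
width: 0.0122
```

>>> carry_out:
  series:
    - {"jaw": 0,"dx": 0,"dy": 0,"dz": 20,"turn": 0}
    - {"jaw": 0,"dx": 0,"dy": 0,"dz": 20,"turn": 0}
    - {"jaw": 0,"dx": 0,"dy": 0,"dz": 20,"turn": 0}
    - {"jaw": 0,"dx": 0,"dy": 0,"dz": 0,"turn": 0}
    - {"jaw": 0,"dx": 0,"dy": 0,"dz": 0,"turn": 0}

```text
time: 4.47
tool_pos: [0.4385, 0.0264, 0.0869]
ee_rot: [-177.7, 0.2, 2.4]
ft_force: [0.0, 0.0, -0.7]
width: 0.0121
```

Run:
```python
from h import *
from cell import ctrl
o=ctrl.get_obs(); print(o["time"],o["tool_pos"],o["ee_rot"],o["ft_force"],o["width"])
s=ctrl.get_image("scene"); np.savez("scene3.npz",**s); t=ctrl.get_image("top"); np.savez("top3.npz",**t)
print(proj(s,[.545,.077,.01]),proj(t,[.545,.077,.01]))
a=cv2.resize(s["frame"][190:290,285:385,::-1],(400,400),interpolation=cv2.INTER_CUBIC)
b=cv2.resize(t["frame"][100:220,245:365,::-1],(400,400),interpolation=cv2.INTER_CUBIC)
cv2.imwrite("pics/entry.png",np.hstack([a,b]))
```

```text
4.4667 [0.4385 0.0264 0.0869] [-177.7417    0.1734    2.3592] [ 0.0217  0.0221 -0.6909] 0.012129145548945933
[[326.7772 242.8447]] [[297.6856 149.3523]]
```

View pics/entry.png

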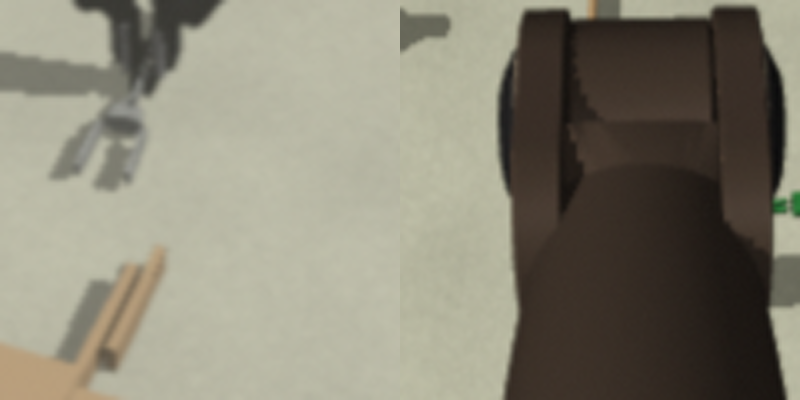

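The open tool is well held (scene crop 100,140; strip and wall at 140,300), but the last translation stopped 50 mm short with a small tilt. Checking the joints.

Run:
```python
from h import *
from cell import ctrl
o=ctrl.get_obs(); print(o["joint_positions"],o["dq"],o["joint_efforts"],o["torque"])
```

```text
[  2.3285   3.7958 -34.0945  52.0775   2.2694 179.9429] [ 0.2979 -0.5198  0.529  -0.2593  0.0696  0.0592] [ -0.0282 -35.0038  30.5642   0.0582   0.1263  -0.    ] [-0.0448  0.0219  0.0017]
```

>>> carry_out:
  series:
    - {"jaw": 0,"dx": 0,"dy": -10,"dz": 0,"turn": 0}
    - {"jaw": 0,"dx": 0,"dy": 0,"dz": 0,"turn": 0}

```text
time: 4.73
tool_pos: [0.4399, 0.0316, 0.0891]
ee_rot: [-177.4, -0.1, 2.9]
ft_force: [-0.6, 0.8, -0.2]
width: 0.0125
```

Run:
```python
from h import *
from cell import ctrl
o=ctrl.get_obs(); print(o["time"],o["joint_positions"],o["tool_pos"],o["ee_rot"])
```

```text
4.7333 [  2.8091   3.7578 -34.0553  52.0936   2.5618 179.9425] [0.4399 0.0316 0.0891] [-177.4383   -0.0959    2.8666]
```

Joint 6 is at its +180° limit: yaw = q1 + 180 − q6, so this grasp can't reach the wall. I'll back off, set the tool down in the free area and regrasp with a half turn.

>>> carry_out:
  series:
    - {"jaw": 0,"dx": 0,"dy": 20,"dz": 0,"turn": 0}
    - {"jaw": 0,"dx": 0,"dy": 20,"dz": 0,"turn": 0}
    - {"jaw": 0,"dx": 0,"dy": 20,"dz": 0,"turn": 0}
    - {"jaw": 0,"dx": 0,"dy": 0,"dz": 0,"turn": 0}
    - {"jaw": 0,"dx": 0,"dy": 0,"dz": 0,"turn": 0}

```text
time: 5.15
tool_pos: [0.4424, -0.029, 0.0859]
ee_rot: [-177.5, -0.0, 2.8]
ft_force: [-0.8, -0.4, -0.6]
width: 0.0119
```

Run:
```python
from h import *
from cell import ctrl
o=ctrl.get_obs(); print(o["time"],o["joint_positions"],o["tool_pos"],o["ee_rot"])
```

```text
5.15 [ -5.0228   4.4499 -33.7524  52.1019   2.5218 172.2171] [ 0.4424 -0.029   0.0859] [-177.4602   -0.04      2.7526]
```

The limit left a 2.5° roll in the command. That is harmless for this job, since the tool settles flat when released, but I'll allow for it in the shifts. Setting down, releasing, rising and half-turning.

>>> carry_out:
  series:
    - {"jaw": 0,"dx": 0,"dy": 0,"dz": 4,"turn": 0}
    - {"jaw": 0,"dx": 0,"dy": 0,"dz": 0,"turn": 0}
    - {"jaw": 0.3,"dx": 0,"dy": 0,"dz": -3,"turn": 0}
    - {"jaw": 0.47,"dx": 0,"dy": 0,"dz": 0,"turn": 0}
    - {"jaw": 0.47,"dx": 0,"dy": 0,"dz": 0,"turn": 0}

```text
time: 5.57
tool_pos: [0.442, -0.0279, 0.0844]
ee_rot: [-177.5, 0.0, 2.9]
ft_force: [0.0, 0.4, 0.1]
width: 0.0402
```

>>> carry_out:
  series:
    - {"jaw": 0.47,"dx": 0,"dy": 0,"dz": -35,"turn": 0}
    - {"jaw": 0.47,"dx": 0,"dy": 0,"dz": -35,"turn": 0}
    - {"jaw": 0.47,"dx": 0,"dy": 0,"dz": 0,"turn": -0.121}
    - {"jaw": 0.47,"dx": 0,"dy": 0,"dz": 0,"turn": -0.121}
    - {"jaw": 0.47,"dx": 0,"dy": 0,"dz": 0,"turn": -0.121}

```text
time: 5.98
tool_pos: [0.4425, -0.0313, 0.1549]
ee_rot: [-177.7, -1.0, 24.0]
ft_force: [-0.3, -0.0, -0.3]
width: 0.0402
```

>>> carry_out:
  series:
    - {"jaw": 0.47,"dx": 0,"dy": 0,"dz": 0,"turn": -0.121}
    - {"jaw": 0.47,"dx": 0,"dy": 0,"dz": 0,"turn": -0.121}
    - {"jaw": 0.47,"dx": 0,"dy": 0,"dz": 0,"turn": -0.121}
    - {"jaw": 0.47,"dx": 0,"dy": 0,"dz": 0,"turn": -0.121}
    - {"jaw": 0.47,"dx": 0,"dy": 0,"dz": 0,"turn": -0.121}

```text
time: 6.4
tool_pos: [0.442, -0.0312, 0.154]
ee_rot: [-178.5, -2.1, 58.7]
ft_force: [0.1, -0.4, 0.0]
width: 0.04
```

>>> carry_out:
  series:
    - {"jaw": 0.47,"dx": 0,"dy": 0,"dz": 0,"turn": -0.121}
    - {"jaw": 0.47,"dx": 0,"dy": 0,"dz": 0,"turn": -0.121}
    - {"jaw": 0.47,"dx": 0,"dy": 0,"dz": 0,"turn": -0.121}
    - {"jaw": 0.47,"dx": 0,"dy": 0,"dz": 0,"turn": -0.121}
    - {"jaw": 0.47,"dx": 0,"dy": 0,"dz": 0,"turn": -0.121}

```text
time: 6.82
tool_pos: [0.442, -0.0312, 0.154]
ee_rot: [-180.0, -2.5, 93.4]
ft_force: [-0.4, 0.6, 0.6]
width: 0.04
```

>>> carry_out:
  series:
    - {"jaw": 0.47,"dx": 0,"dy": 0,"dz": 0,"turn": -0.121}
    - {"jaw": 0.47,"dx": 0,"dy": 0,"dz": 0,"turn": -0.121}
    - {"jaw": 0.47,"dx": 0,"dy": 0,"dz": 0,"turn": -0.121}
    - {"jaw": 0.47,"dx": 0,"dy": 0,"dz": 0,"turn": -0.121}
    - {"jaw": 0.47,"dx": 0,"dy": 0,"dz": 0,"turn": -0.121}

```text
time: 7.23
tool_pos: [0.442, -0.0312, 0.154]
ee_rot: [178.6, -2.1, 128.0]
ft_force: [-0.2, 0.3, -0.6]
width: 0.0403
```

>>> carry_out:
  series:
    - {"jaw": 0.47,"dx": 0,"dy": 0,"dz": 0,"turn": -0.121}
    - {"jaw": 0.47,"dx": 0,"dy": 0,"dz": 0,"turn": -0.121}
    - {"jaw": 0.47,"dx": 0,"dy": 0,"dz": 0,"turn": -0.121}
    - {"jaw": 0.47,"dx": 0,"dy": 0,"dz": 0,"turn": -0.121}
    - {"jaw": 0.47,"dx": 0,"dy": 0,"dz": 0,"turn": -0.121}

```text
time: 7.65
tool_pos: [0.442, -0.0313, 0.154]
ee_rot: [177.6, -0.9, 162.7]
ft_force: [0.0, -1.0, 0.3]
width: 0.04
```

>>> carry_out:
  series:
    - {"jaw": 0.47,"dx": 0,"dy": 0,"dz": 0,"turn": -0.121}
    - {"jaw": 0.47,"dx": 0,"dy": 0,"dz": 0,"turn": -0.121}
    - {"jaw": 0.47,"dx": 0,"dy": 0,"dz": 0,"turn": -0.121}
    - {"jaw": 0.47,"dx": 0,"dy": 0,"dz": 0,"turn": 0}

```text
time: 7.98
tool_pos: [0.442, -0.0313, 0.154]
ee_rot: [177.5, -0.0, -176.7]
ft_force: [-0.6, 0.5, -0.6]
width: 0.0399
```

Run:
```python
from h import *
from cell import ctrl
o=ctrl.get_obs(); print(o["time"],o["joint_positions"],o["tool_pos"],o["ee_rot"],o["ft_force"])
s=ctrl.get_image("scene"); np.savez("scene4.npz",**s)
uv=proj(s,[.442,-.029,.01])[0]; print(uv)
u,v=uv.astype(int)
cv2.imwrite("pics/reset.png",cv2.resize(s["frame"][v-70:v+50,u-80:u+80,::-1],(800,600),interpolation=cv2.INTER_CUBIC))
```

```text
7.9833 [ -5.3115   1.3437 -27.7518  61.3074   2.5103  -8.6236] [ 0.442  -0.0313  0.154 ] [ 177.4577   -0.022  -176.6962] [-0.5709  0.4598 -0.5684]
[297.8349 203.7124]
```

View pics/reset.png

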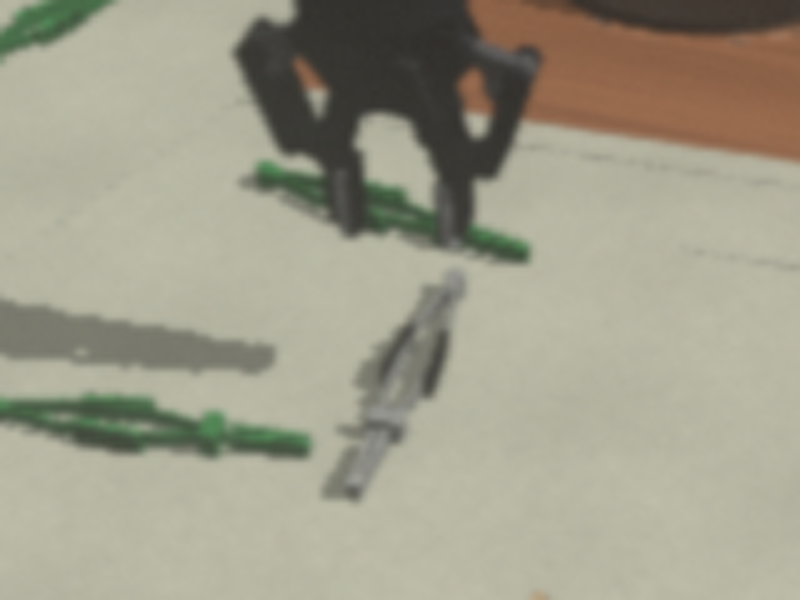

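Picture: the steel tweezers lie flat and closed, heel at crop (455,283), tips at (350,490), grips at about (420,357). The gripper above is half-turned. Locating them for the regrasp.

Run:
```python
from h import *
from scipy.spatial.transform import Rotation as Rn
s=load("scene4.npz"); c=lambda x,y:((x+.5)/5-.5+217,(y+.5)/5-.5+133)
h=ray(s,c(455,278),.010)[0]; t=ray(s,c(350,487),.010)[0]; g=ray(s,c(420,357),.010)[0]
print(h,t,g,np.linalg.norm(t-h),np.degrees(np.arctan2(*(t-h)[1::-1])))
u=(t-h)/np.linalg.norm(t-h); print("grip from heel",h+u*.062)
R=Rn.from_euler("xyz",[177.4577,-.022,-176.6962],degrees=True).as_matrix(); print(R)
p=np.array([.442,-.0313,.154]); s_=(p[2]-.008)/-R[2,2]; print("axis at z8",p+R[:,2]*s_)
```

```text
[ 0.3784 -0.0268  0.01  ] [ 0.5351 -0.021   0.01  ] [ 0.4409 -0.0223  0.01  ] 0.15684744428967964 2.126273475739952
grip from heel [ 0.4404 -0.0245  0.01  ]
[[-0.9983 -0.0576 -0.0029]
 [-0.0576  0.9974  0.0443]
 [ 0.0004  0.0444 -0.999 ]]
axis at z8 [ 0.4416 -0.0248  0.008 ]
```

>>> carry_out:
  series:
    - {"jaw": 0.47,"dx": 0,"dy": 0,"dz": 35,"turn": 0}
    - {"jaw": 0.47,"dx": 0,"dy": 0,"dz": 35.5,"turn": 0}
    - {"jaw": 0.47,"dx": 0,"dy": 0,"dz": 0,"turn": 0}
    - {"jaw": 0.3,"dx": 0,"dy": 0,"dz": 0,"turn": 0}
    - {"jaw": 0.2,"dx": 0,"dy": 0,"dz": 0,"turn": 0}

```text
time: 8.45
tool_pos: [0.4425, -0.0285, 0.085]
ee_rot: [177.5, 0.0, -177.0]
ft_force: [0.4, -0.7, 0.9]
width: 0.0176
```

>>> carry_out:
  series:
    - {"jaw": 0.1,"dx": 0,"dy": 0,"dz": 0,"turn": 0}
    - {"jaw": 0,"dx": 0,"dy": 0,"dz": 0,"turn": 0}
    - {"jaw": 0,"dx": 0,"dy": 0,"dz": 0,"turn": 0}
    - {"jaw": 0,"dx": 0,"dy": 0,"dz": 0,"turn": 0}
  squeeze: 30

```text
time: 8.78
tool_pos: [0.4426, -0.0286, 0.0847]
ee_rot: [177.5, 0.1, -176.9]
ft_force: [-0.2, -0.1, -0.4]
width: 0.0119
```

>>> carry_out:
  series:
    - {"jaw": 0,"dx": 0,"dy": 0,"dz": -20,"turn": 0}
    - {"jaw": 0,"dx": 0,"dy": 0,"dz": 0,"turn": 0.0785}
    - {"jaw": 0,"dx": 0,"dy": 35,"dz": 0,"turn": 0}
    - {"jaw": 0,"dx": 0,"dy": 35,"dz": 0,"turn": 0}
    - {"jaw": 0,"dx": 0,"dy": 34,"dz": 0,"turn": 0}

```text
time: 9.2
tool_pos: [0.4448, 0.0753, 0.109]
ee_rot: [177.5, -0.1, 178.5]
ft_force: [0.4, 0.0, -1.1]
width: 0.0119
```

>>> carry_out:
  series:
    - {"jaw": 0,"dx": 0,"dy": 0,"dz": 15,"turn": 0}
    - {"jaw": 0,"dx": 0,"dy": 0,"dz": 7,"turn": 0}
    - {"jaw": 0,"dx": 0,"dy": 0,"dz": 0,"turn": 0}

```text
time: 9.45
tool_pos: [0.4433, 0.0755, 0.085]
ee_rot: [177.5, -0.4, 178.7]
ft_force: [-0.1, -0.5, 0.3]
width: 0.0118
```

Run:
```python
from h import *
from cell import ctrl
from scipy.spatial.transform import Rotation as Rn
o=ctrl.get_obs(); print(o["time"],o["joint_positions"],o["tool_pos"],o["ee_rot"],o["ft_force"],o["width"])
R=Rn.from_euler("xyz",o["ee_rot"],degrees=True).as_matrix(); p=o["tool_pos"]; print("axis z8",p+R[:,2]*(p[2]-.008)/-R[2,2],R)
s=ctrl.get_image("scene"); np.savez("scene5.npz",**s)
uv=proj(s,[.56,.077,.01])[0]; u,v=uv.astype(int); print(u-60,v-50)
cv2.imwrite("pics/entry2.png",cv2.resize(s["frame"][v-50:v+40,u-60:u+60,::-1],(800,600),interpolation=cv2.INTER_CUBIC))
```

```text
9.45 [  8.427    4.9135 -33.3627  51.6641   2.5077   9.773 ] [0.4433 0.0755 0.085 ] [177.5185  -0.3667 178.6632] [-0.1152 -0.5341  0.3443] 0.011786268941496408
axis z8 [0.4429 0.0789 0.008 ] [[-0.9997  0.0236 -0.0054]
 [ 0.0233  0.9988  0.0434]
 [ 0.0064  0.0433 -0.999 ]]
264 197
```

View pics/entry2.png

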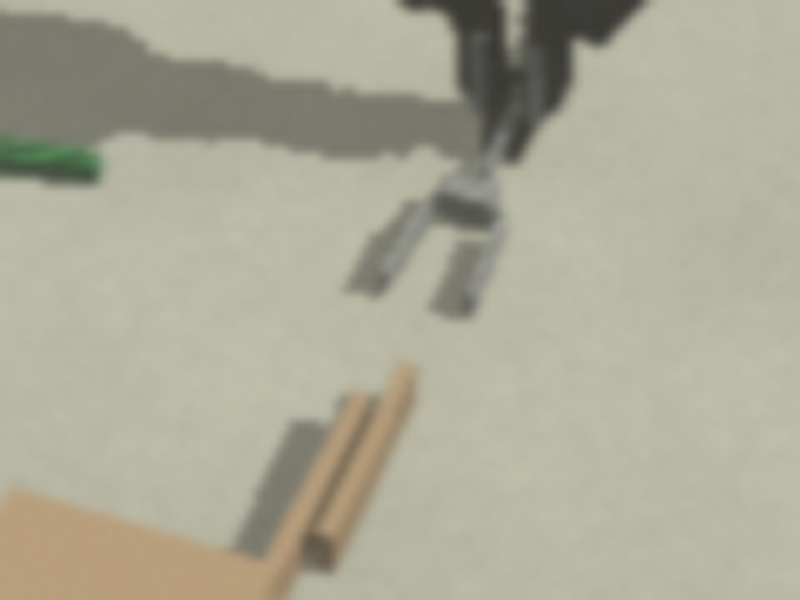

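Picture: the open jaws (tips at crop 378,288 and 470,308) point at the wall end (360,398) and the strip end (408,368). Checking the lateral fit from this view.

Run:
```python
from h import *
s=load("scene5.npz"); c=lambda x,y:((x+.5)/6.667-.5+264,(y+.5)/6.667-.5+197)
for n,p,z in(("jawR(-y) tip top",(378,278),.014),("jawL(+y) tip top",(472,298),.014),("jawR mid",(400,246),.014),("jawL mid",(486,264),.014),("box top",(470,188),.016),("wall end top",(358,400),.018),("wall far top",(285,560),.018),("strip near top",(406,368),.018),("strip far top",(322,538),.018)):
    print(n,ray(s,c(*p),z)[0])
g=s["frame"].astype(int)
hsv=cv2.cvtColor(s["frame"],cv2.COLOR_RGB2HSV)
for v in (238,241,256,262,268): print(v,[(int(hsv[v,u,1]),int(hsv[v,u,2])) for u in range(308 if v>250 else 315,326 if v>250 else 342)])
```

```text
jawR(-y) tip top [0.54   0.0604 0.014 ]
jawL(+y) tip top [0.539  0.0924 0.014 ]
jawR mid [0.5234 0.0626 0.014 ]
jawL mid [0.5225 0.0921 0.014 ]
box top [0.4913 0.077  0.016 ]
wall end top [0.5969 0.0728 0.018 ]
wall far top [0.6645 0.0728 0.018 ]
strip near top [0.5791 0.0828 0.018 ]
strip far top [0.6531 0.0805 0.018 ]
238 [(27, 179), (28, 157), (27, 134), (29, 125), (27, 122), (22, 116), (18, 115), (15, 132), (21, 155), (25, 174), (26, 183), (27, 186), (28, 185), (27, 186), (26, 178), (26, 155), (27, 133), (27, 124), (25, 123), (20, 127), (13, 139), (14, 144), (22, 160), (26, 177), (28, 184), (27, 186), (27, 186)]
241 [(28, 179), (26, 175), (26, 174), (27, 168), (26, 154), (27, 149), (27, 163), (26, 177), (26, 183), (27, 182), (28, 183), (26, 183), (27, 182), (27, 172), (26, 146), (26, 128), (27, 124), (25, 121), (20, 113), (17, 121), (17, 139), (23, 166), (25, 181), (26, 184), (28, 185), (27, 186), (27, 187)]
256 [(27, 189), (27, 188), (27, 188), (27, 187), (27, 187), (28, 185), (28, 175), (36, 161), (56, 167), (68, 177), (66, 175), (54, 162), (46, 156), (62, 172), (77, 180), (80, 175), (80, 160), (69, 155)]
262 [(28, 126), (29, 125), (27, 124), (30, 126), (42, 135), (63, 157), (77, 175), (81, 176), (78, 157), (76, 134), (78, 147), (80, 170), (82, 177), (81, 169), (75, 159), (58, 163), (38, 176), (29, 182)]
268 [(30, 126), (46, 139), (70, 164), (79, 177), (81, 177), (82, 156), (76, 134), (78, 147), (81, 171), (82, 178), (81, 170), (79, 159), (66, 159), (41, 173), (31, 182), (28, 183), (28, 183), (28, 184)]
```

In this view the jaw axis runs about 3–4 mm to the +y side of the wall centre, leaving about 3 mm clear on each side. I'll shift +1 mm in y, lift 1.5 mm and advance.

>>> carry_out:
  series:
    - {"jaw": 0,"dx": -5,"dy": 1,"dz": -1.5,"turn": 0}
    - {"jaw": 0,"dx": -10,"dy": 0,"dz": 0,"turn": 0}
    - {"jaw": 0,"dx": -10,"dy": 0,"dz": 0,"turn": 0}
    - {"jaw": 0,"dx": -10,"dy": 0,"dz": 0,"turn": 0}
    - {"jaw": 0,"dx": 0,"dy": 0,"dz": 0,"turn": 0}

```text
time: 9.92
tool_pos: [0.4825, 0.0752, 0.0883]
ee_rot: [177.5, -0.1, 178.5]
ft_force: [0.8, 0.5, 0.4]
width: 0.0117
```

>>> carry_out:
  series:
    - {"jaw": 0,"dx": -8,"dy": 0,"dz": 0,"turn": 0}
    - {"jaw": 0,"dx": -8,"dy": 0,"dz": 0,"turn": 0}
    - {"jaw": 0,"dx": -8,"dy": 0,"dz": 0,"turn": 0}
    - {"jaw": 0,"dx": -8,"dy": 0,"dz": 0,"turn": 0}
    - {"jaw": 0,"dx": 0,"dy": 0,"dz": 0,"turn": 0}

```text
time: 10.33
tool_pos: [0.5133, 0.0749, 0.0877]
ee_rot: [177.5, -0.1, 178.6]
ft_force: [0.4, -0.3, -0.5]
width: 0.0119
```

Run:
```python
from h import *
from cell import ctrl
o=ctrl.get_obs(); print(o["time"],o["tool_pos"],o["ee_rot"],o["ft_force"],o["torque"],o["width"])
s=ctrl.get_image("scene"); np.savez("scene6.npz",**s)
cv2.imwrite("pics/in.png",cv2.resize(s["frame"][207:297,264:384,::-1],(800,600),interpolation=cv2.INTER_CUBIC))
```

```text
10.3333 [0.5133 0.0749 0.0877] [177.4676  -0.136  178.607 ] [ 0.3896 -0.266  -0.4627] [ 0.001  -0.0076 -0.059 ] 0.01193471384979868
```

View pics/in.png

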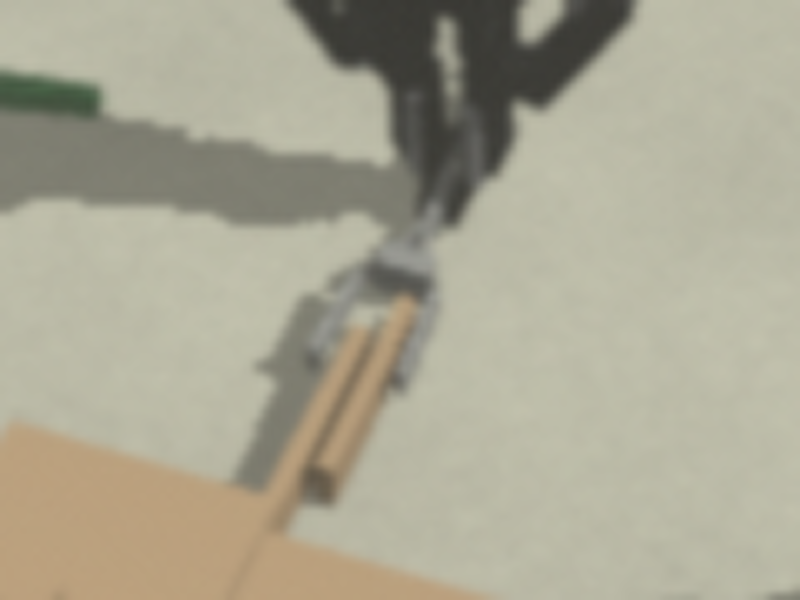

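The jaws straddle both wall and strip with clearance (tips at 315,358 and 402,385), and the box is about 12 mm short of the strip's end (405,300). Advancing more gently.

>>> carry_out:
  series:
    - {"jaw": 0,"dx": -5,"dy": 0,"dz": 1.5,"turn": 0}
    - {"jaw": 0,"dx": -5,"dy": 0,"dz": 0,"turn": 0}
    - {"jaw": 0,"dx": -4,"dy": 0,"dz": 0,"turn": 0}
    - {"jaw": 0,"dx": -3,"dy": 0,"dz": 0,"turn": 0}
    - {"jaw": 0,"dx": -3,"dy": 0,"dz": 0,"turn": 0}

```text
time: 10.8
tool_pos: [0.5318, 0.0744, 0.0861]
ee_rot: [177.5, -0.2, 178.6]
ft_force: [0.0, 0.6, -0.1]
width: 0.0121
```

>>> carry_out:
  series:
    - {"jaw": 0,"dx": -1,"dy": 0,"dz": 0,"turn": 0}
    - {"jaw": 0,"dx": -1,"dy": 0,"dz": 0,"turn": 0}

```text
time: 10.97
tool_pos: [0.5336, 0.0743, 0.086]
ee_rot: [177.5, -0.2, 178.6]
ft_force: [-0.6, -0.9, -0.9]
width: 0.0116
```

>>> carry_out:
  series:
    - {"jaw": 0,"dx": -1,"dy": 0,"dz": 0,"turn": 0}
    - {"jaw": 0,"dx": -1,"dy": 0,"dz": 0,"turn": 0}

```text
time: 11.13
tool_pos: [0.5355, 0.0743, 0.0861]
ee_rot: [177.5, -0.2, 178.6]
ft_force: [0.1, 0.1, -0.5]
width: 0.0118
```

>>> carry_out:
  series:
    - {"jaw": 0,"dx": -1,"dy": 0,"dz": 0,"turn": 0}
    - {"jaw": 0,"dx": -1,"dy": 0,"dz": 0,"turn": 0}

```text
time: 11.3
tool_pos: [0.5375, 0.0742, 0.0861]
ee_rot: [177.5, -0.2, 178.6]
ft_force: [-0.3, -0.6, -0.6]
width: 0.012
```

>>> carry_out:
  series:
    - {"jaw": 0,"dx": -1,"dy": 0,"dz": 0,"turn": 0}
    - {"jaw": 0,"dx": 0,"dy": 0,"dz": 0,"turn": 0}

```text
time: 11.47
tool_pos: [0.5387, 0.0742, 0.0861]
ee_rot: [177.5, -0.2, 178.6]
ft_force: [0.3, 0.3, -0.9]
width: 0.0121
```

>>> carry_out:
  series:
    - {"jaw": 0,"dx": -1,"dy": 0,"dz": 0,"turn": 0}
    - {"jaw": 0,"dx": 0,"dy": 0,"dz": 0,"turn": 0}

```text
time: 11.63
tool_pos: [0.5397, 0.0742, 0.0861]
ee_rot: [177.5, -0.2, 178.6]
ft_force: [0.0, 0.4, -0.0]
width: 0.0115
```

>>> carry_out:
  series:
    - {"jaw": 0,"dx": -1,"dy": 0,"dz": 0,"turn": 0}
    - {"jaw": 0,"dx": 0,"dy": 0,"dz": 0,"turn": 0}

```text
time: 11.8
tool_pos: [0.5406, 0.0741, 0.086]
ee_rot: [177.5, -0.2, 178.6]
ft_force: [0.6, 0.5, -0.2]
width: 0.0119
```

>>> carry_out:
  series:
    - {"jaw": 0,"dx": -1,"dy": 0,"dz": 0,"turn": 0}
    - {"jaw": 0,"dx": 0,"dy": 0,"dz": 0,"turn": 0}

```text
time: 11.97
tool_pos: [0.5416, 0.0741, 0.086]
ee_rot: [177.5, -0.2, 178.6]
ft_force: [0.8, 0.1, -0.7]
width: 0.0118
```

>>> carry_out:
  series:
    - {"jaw": 0,"dx": -1,"dy": 0,"dz": 0,"turn": 0}
    - {"jaw": 0,"dx": 0,"dy": 0,"dz": 0,"turn": 0}

```text
time: 12.13
tool_pos: [0.5421, 0.0741, 0.0858]
ee_rot: [177.5, -0.3, 178.6]
ft_force: [-1.9, -0.3, 0.2]
width: 0.0117
```

>>> carry_out:
  series:
    - {"jaw": 0,"dx": -1,"dy": 0,"dz": 0,"turn": 0}
    - {"jaw": 0,"dx": 0,"dy": 0,"dz": 0,"turn": 0}

```text
time: 12.3
tool_pos: [0.5423, 0.0741, 0.0855]
ee_rot: [177.5, -0.4, 178.6]
ft_force: [-5.6, 0.1, -0.0]
width: 0.0117
```

>>> carry_out:
  series:
    - {"jaw": 0,"dx": -0.5,"dy": 0,"dz": 0,"turn": 0}
    - {"jaw": 0,"dx": 0,"dy": 0,"dz": 0,"turn": 0}
    - {"jaw": 0,"dx": 0,"dy": 0,"dz": 0,"turn": 0}

```text
time: 12.55
tool_pos: [0.5423, 0.0741, 0.0854]
ee_rot: [177.5, -0.4, 178.6]
ft_force: [-6.6, 0.4, 1.5]
width: 0.0123
```

Run:
```python
from h import *
from cell import ctrl
o=ctrl.get_obs(); print(o["time"],o["tool_pos"],o["ee_rot"],o["ft_force"],o["torque"],o["width"])
s=ctrl.get_image("scene"); np.savez("scene7.npz",**s)
cv2.imwrite("pics/home.png",cv2.resize(s["frame"][222:294,270:366,::-1],(800,600),interpolation=cv2.INTER_CUBIC))
```

```text
12.55 [0.5423 0.0741 0.0854] [177.472   -0.4234 178.6254] [-6.6176  0.445   1.478 ] [0.0415 1.2403 0.0369] 0.012273022960547055
```

View pics/home.png

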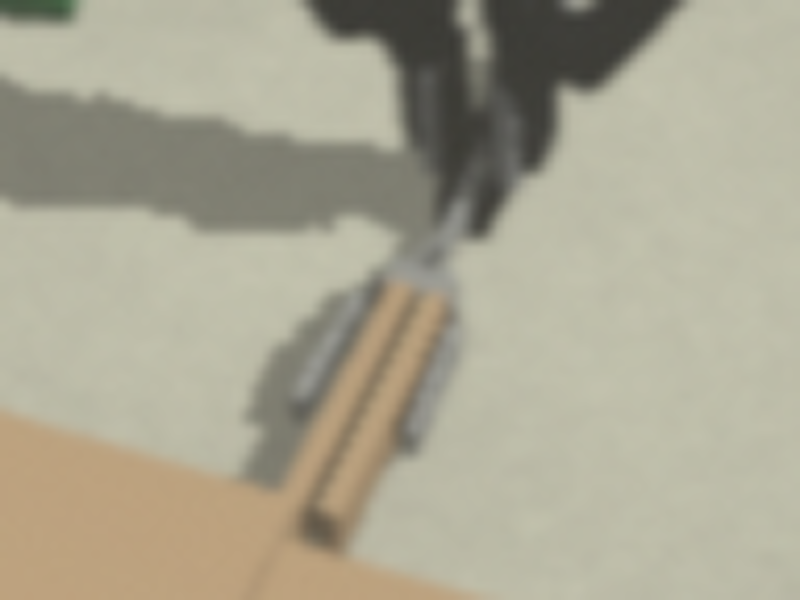

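Picture: the box (415,275) bears on both near ends, the strip is flush with the wall, and the jaws lie on either side. The force is 6.6 N against the wall. I'll ease the pressure slightly, then let go gradually.

>>> carry_out:
  series:
    - {"jaw": 0,"dx": 0.7,"dy": 0,"dz": 0,"turn": 0}
    - {"jaw": 0.15,"dx": 0,"dy": 0,"dz": 0,"turn": 0}
    - {"jaw": 0.18,"dx": 0,"dy": 0,"dz": 0,"turn": 0}

```text
time: 12.85
tool_pos: [0.5421, 0.0741, 0.0855]
ee_rot: [177.5, -0.4, 178.6]
ft_force: [-6.2, 0.4, 1.4]
width: 0.0154
```

>>> carry_out:
  series:
    - {"jaw": 0.2,"dx": 0,"dy": 0,"dz": 0,"turn": 0}
    - {"jaw": 0.22,"dx": 0,"dy": 0,"dz": 0,"turn": 0}
    - {"jaw": 0.24,"dx": 0,"dy": 0,"dz": 0,"turn": 0}

```text
time: 13.1
tool_pos: [0.5433, 0.0741, 0.0859]
ee_rot: [177.5, -0.2, 178.6]
ft_force: [-0.8, -0.2, -0.0]
width: 0.0205
```

>>> carry_out:
  series:
    - {"jaw": 0.27,"dx": 0,"dy": 0,"dz": 0,"turn": 0}
    - {"jaw": 0.3,"dx": 0,"dy": 0,"dz": 0,"turn": 0}
    - {"jaw": 0.36,"dx": 0,"dy": 0,"dz": 0,"turn": 0}
    - {"jaw": 0.42,"dx": 0,"dy": 0,"dz": 0,"turn": 0}
    - {"jaw": 0.47,"dx": 0,"dy": 0,"dz": 0,"turn": 0}

```text
time: 13.52
tool_pos: [0.5436, 0.0741, 0.0862]
ee_rot: [177.5, -0.2, 178.6]
ft_force: [0.0, -0.1, 0.3]
width: 0.0398
```

>>> carry_out:
  series:
    - {"jaw": 0.47,"dx": 0,"dy": 0,"dz": -15,"turn": 0}
    - {"jaw": 0.47,"dx": 0,"dy": 0,"dz": -30,"turn": 0}
    - {"jaw": 0.47,"dx": 0,"dy": 0,"dz": -40,"turn": 0}
    - {"jaw": 0.47,"dx": 30,"dy": 0,"dz": -20,"turn": 0}
    - {"jaw": 0.47,"dx": 40,"dy": 0,"dz": 0,"turn": 0}

```text
time: 13.93
tool_pos: [0.4774, 0.0714, 0.1961]
ee_rot: [177.4, 0.3, 178.6]
ft_force: [-0.4, 1.2, -0.1]
width: 0.0402
```

>>> carry_out:
  series:
    - {"jaw": 0.47,"dx": 0,"dy": -41,"dz": 0,"turn": 0}
    - {"jaw": 0.47,"dx": 0,"dy": -41,"dz": 0,"turn": 0}
    - {"jaw": 0.47,"dx": 0,"dy": -41,"dz": 0,"turn": 0}
    - {"jaw": 0.47,"dx": 0,"dy": -41,"dz": 0,"turn": 0}
    - {"jaw": 0.47,"dx": 0,"dy": 0,"dz": 0,"turn": 0}

```text
time: 14.35
tool_pos: [0.4693, -0.0982, 0.184]
ee_rot: [177.6, -0.2, 178.2]
ft_force: [-0.0, 0.6, 1.1]
width: 0.0404
```

Run:
```python
from h import *
from cell import ctrl
o=ctrl.get_obs(); print(o["time"],o["tool_pos"],o["ee_rot"],o["ft_force"],o["width"])
s=ctrl.get_image("scene"); t=ctrl.get_image("top"); np.savez("scene8.npz",**s); np.savez("top8.npz",**t)
a=cv2.resize(s["frame"][200:290,275:365,::-1],(400,400),interpolation=cv2.INTER_CUBIC)
b=cv2.resize(t["frame"][80:180,250:350,::-1],(400,400),interpolation=cv2.INTER_CUBIC)
cv2.imwrite("pics/final.png",np.hstack([a,b]))
```

```text
14.35 [ 0.4693 -0.0982  0.184 ] [177.6293  -0.1696 178.2291] [-0.0307  0.6048  1.1108] 0.04042195848249205
```

View pics/final.png

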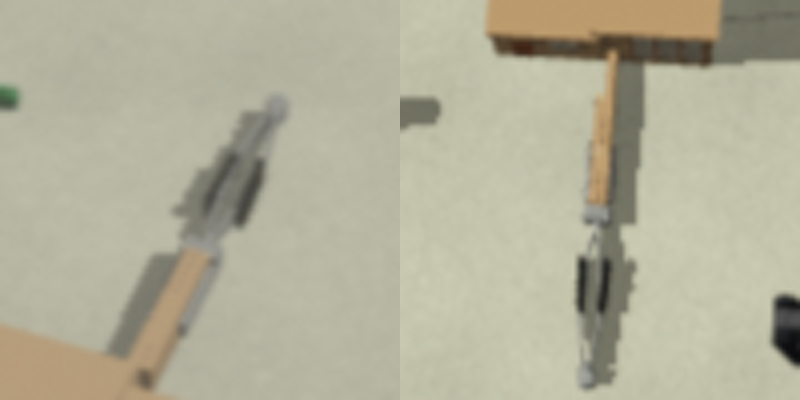

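Final picture: the tweezers lie flat and closed on wall and strip. The box (597,213) is against both ends and the joint shows no gap at the end. The robot is clear, so I'm handing in.

Run:
```python
from h import *
from cell import ctrl
a,b=load("top0.npz")["frame"].astype(int),load("top8.npz")["frame"].astype(int)
for n,(u,v) in dict(plain=(215,180),spare=(482,143),tape=(163,143),bottle=(213,106),tree=(435,112),knife=(490,200)).items():
    print(n,np.abs(a-b)[v-12:v+12,u-8:u+8].mean().round(1))
print(ctrl.close_job(),ctrl.get_obs()["time"])
```

```text
plain 33.4
spare 27.9
tape 27.3
bottle 30.4
tree 73.7
knife 32.3
the job is handed in; nothing more can be done
the job is handed in; nothing more can be done
```

The differences came out large everywhere, which suggests a global brightness or colour change. I'll check that offline on the saved pictures.

Run:
```python
from h import *
A,B=load("top0.npz"),load("top8.npz")
print("global median",np.median(A["frame"]),np.median(B["frame"]))
a,b=[cv2.cvtColor(x["frame"],cv2.COLOR_RGB2GRAY).astype(np.float32) for x in(A,B)]
for n,(u,v) in dict(plain=(215,180),spare=(482,143),tape=(163,143),bottle=(213,106),tree=(435,112),knife=(490,200)).items():
    p=a[v-14:v+14,u-12:u+12]; w=b[v-26:v+26,u-24:u+24]
    r=cv2.matchTemplate(w,p,cv2.TM_CCOEFF_NORMED); _,m,_,l=cv2.minMaxLoc(r); print(n,round(m,2),"shift px",l[0]-12,l[1]-12)
```

```text
global median 100.0 94.0
plain 1.0 shift px 0 0
spare 0.73 shift px 7 -10
tape 1.0 shift px 0 0
bottle 1.0 shift px 0 0
tree 0.55 shift px 4 12
knife 1.0 shift px 0 0
```

Run:
```python
from h import *
for f0,f1,pts in(("scene0","scene8",dict(spare=(134,207),tree=(160,226))),("scene0","scene5",dict(spare=(134,207),tree=(160,226))),("top0","top2",dict(spare=(482,143),tree=(435,112)))):
    a,b=[cv2.cvtColor(load(x+".npz")["frame"],cv2.COLOR_RGB2GRAY).astype(np.float32) for x in(f0,f1)]
    for n,(u,v) in pts.items():
        p=a[v-14:v+14,u-14:u+14]; w=b[v-26:v+26,u-26:u+26]
        r=cv2.matchTemplate(w,p,cv2.TM_CCOEFF_NORMED); _,m,_,l=cv2.minMaxLoc(r); print(f1,n,round(m,2),l[0]-12,l[1]-12)
```

```text
scene8 spare 0.87 0 0
scene8 tree 0.92 0 0
scene5 spare 0.82 0 0
scene5 tree 0.92 0 0
top2 spare 0.63 -12 -12
top2 tree 1.0 0 0
```

The joint is clamped and I've handed the job in; no verdict is reported. The last picture shows the tweezers lying flat and closed on wall and strip, with no gap visible at the near end. The box sits against both ends, the strip is flush, and the robot is clear.

- **How it went:** my first grasp ran into the last joint's limit. I set the tweezers down in a free spot and gripped them again with the gripper turned half round. Then I slid them over wall and strip from the free end and pushed the strip in. I first felt the wall at about 2 N and bore on it with about 6.6 N (limit 15 N). I opened the gripper slowly and moved away, at about 14.4 s of the 45 s allowed.
- **Other things on the desk:** the plain tweezers, tape roll, glue bottle and craft knife match their starting pictures exactly in the top view. The spare strip and model tree did not match there at the end (scores 0.73 and 0.55), probably because of the arm and its shadow. In the scene view both show no shift (0.87 and 0.92).
- **Not checked:** I judged the flushness and the joint gap only by eye, and did not measure them after letting go. The limit also left the gripper rolled by 2.5°, so the tweezers were carried slightly tilted.

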